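Turn over a leaf of the colour-chart book

TASK

The colour-chart book on the bench shows its yellow leaf, which stands a little open over the blue leaf. With the fingertips, push the yellow leaf up and over the wire spine and press it down until it lies flat on the other side, so that the blue leaf's chart is uncovered; leave the blue leaf lying where it is. Only push the leaf: do not pinch it between the fingers or fling it over, and do not disturb the things standing around.

Things in the scene. Friction and masses are not known exactly. Their poses are not given: they have to be found in the camera images.
- book: Grey base of the colour-chart book, fixed, 140 mm (its x, along the wire spine) by 240 mm (its y). Origin: centre of its underside, on the worktop under the spine; z up. The spine (hinge axis of both leaves) lies along its x axis, 19 mm above the origin; wire loops rise to 29 mm. The leaves start on its -y half (8 mm thick); the yellow leaf must go to its empty +y half (15 mm thick).
- yellow_leaf (a joint): Angle of the yellow leaf about the spine, rad: 0 flat on the -y half, pi/2 upright, pi (its stop) flat on the +y half. Starts at 0.25 to 0.55. The hinge is stiff: the leaf stays wherever it is left and needs 1 to 2 N at its free edge to turn, all the way to flat. Rigid, 130 mm along the spine, reaching 105 mm from the hinge axis, 6 mm thick.
- yellow_edge (a point): Middle of the yellow leaf's free edge, 105 mm from the hinge axis, half-way through its thickness. Its lower side is a yellow back plate (3 mm), its upper side a white chart card (3 mm, edges 4 mm inside those of the plate). Once turned, the back plate is on top, its face 22 mm above the worktop.
- blue_leaf (a joint): Angle of the blue leaf under the yellow one, rad: 0 lying flat on the -y half, where it stays. Blue plate with a chart, 130 mm along the spine, reaching 112 mm from the hinge axis, its upper face 15 mm above the worktop; same kind of stiff hinge.
- dropper: Brown dropper bottle, 36 mm wide, 98 mm high, loose, standing beyond the book. Origin: centre of its underside.
- flask: Small conical glass flask, 51 mm wide, 85 mm high, loose, standing beyond the book. Origin: centre of its underside.
- petri: Petri dish, 65 mm wide, 16 mm high, loose. Origin: centre of its underside.
- pen: Marker pen, 122 mm long, 13 mm thick, lying loose. Origin: centre of its underside.
- beaker: Glass beaker, 62 mm wide, 60 mm high, loose. Origin: centre of its underside.
- tape: Roll of tape, 80 mm wide, 18 mm high, lying loose. Origin: centre of its underside.

How it is judged:
At the end, for the whole second after the job is handed in: The yellow leaf lies flat on the other side (within 0.12 rad, about 7 degrees, of its stop at pi), the blue leaf still lies flat (within 0.1 rad), and the loose things around stand within 20 mm of where they stood (value of joint yellow_leaf above 3.02 rad and value of joint blue_leaf below 0.1 rad and distance of each of dropper, flask, petri, pen, beaker, tape from where it was at the start of the episode below 0.02 m); the robot touches nothing.
It fails at once if the yellow leaf is pinched: fingers press on its front and its back at once (contact force between the fingers and yellow_leaf_c1 above 0.5 N and contact force between the fingers and yellow_leaf_c0 above 0.5 N).
It fails at once if the yellow leaf is flung over (faster than 5 rad/s) (velocity of joint yellow_leaf above 5 rad/s).
It fails at once if the blue leaf is lifted (more than 0.15 rad) (value of joint blue_leaf above 0.15 rad).
It fails at once if a loose thing standing around is pushed away (more than 20 mm) (distance of any of dropper, flask, petri, pen, beaker, tape from where it was at the start of the episode above 0.02 m).
It also fails if it takes over 42 s, if anything falls off the work surface, if the arm or the gripper's body presses on something with over 40 N, if the wrist force passes 120 N, or if a joint passes its speed limit or range.

ROBOT

A 6-joint arm with a two-finger parallel gripper is mounted at the origin on a cart in front of the work surface, level with it; the furniture and walls round the work are solid. World frame = base frame: x ahead of the robot, y to its left, z up, the work surface at z = 0. Lengths are in m, angles in rad, forces in N, time in s.
With the tool pointing down it reaches from about 0.275 to 0.85 m from the base axis. Payload 19 kg.
Tool frame: the origin (TCP) lies midway between the tips of the shut fingers; the grasp point (between the pads) lies arm.tcp_to_grasp behind it (arm.tcp_to_grasp is the distance from the TCP to the grasp point, in m); y points along the fingers, z is the direction in which the jaws open and shut, and the axes are right-handed (so a half turn about y gives the same grasp; the last joint's range is limited). The gripper opens to 85 mm and grips with 20 to 120 N. Pads are 22 mm wide; open, the fingers measure 114 mm over their backs; the gripper's body (76 mm by 85 mm) begins 54 mm behind the grasp point. The pads swing forward as they close: fully open they stand 13 mm farther back than shut.
Start: joints at [-1.38, 0.15, 1.437, -0, 1.554, -0.134], TCP at [0.183, -0.545, 0.209] pointing down, gripper open.
Joint ranges: [-2.8, 2.8], [-0.68, 2.1], [0.12, 2.68], [-1.39, 4.53], [0.16, 2.79], [-2.81, 2.81]. Speed limits (rad/s): [1.89, 1.89, 2.22, 3.01, 3.01, 3.01].

INTERFACE

Orientations are given as a rotation vector (axis times angle).
In Python, from plant import readout, viewer, arm gives the robot as it stands.
- The arm moves only by the shell command python3 -m jog 'ROWS' [FORCE]. ROWS is JSON, a list that holds one entry, the list of rows, each a list of 7 numbers: the turn, a rotation vector about the world's x, y, z in degrees, then the shift along the world's x, y, z in m, then the opening, from -1 (shut) to 1 (fully open). In form: [[[rx, ry, rz, tx, ty, tz, grip], ...]]. A call has 1 to 20 rows; each row shifts and turns the commanded pose from where the row before left it; what a row does not reach is not made up. A row lasts 1/12 s, in which the tool goes at most 41.7 mm and 7.16 degrees, less where a joint would pass 70% of its speed; a pose out of reach is approached as far as the arm can. A call is refused whole if a number of a shift passes 0.0417 or a number of a turn 7.16, either way. A call with a gripper value outside its range is refused whole. The fingers move at their own pace and stop on an object; FORCE is the grip in N (left out, the last holds). Time passes only in rows, so rows that do not move let the fingers close. It gives the time, the measured TCP pose, the force and the opening at its end, in the units of the state.
- readout.state(): the state, without advancing time (a new reading comes with each control period).
- viewer.get_image(name): name is "scene" or "side" or "wrist"; returns the picture (480x640x3 uint8, blue, green, red); there is no depth.
- viewer.camera_model(name): a dict with "vertical_fov" (degrees; the focal length in pixels is half the picture's height over the tangent of half this angle, whatever the lens; pixels are square), "cx", "cy" (the principal point, pixels), "k1" (the pictures are not rectified: a ray, as slopes to the right and down, at radius r is drawn at 1 + k1 r^2 times it, then the intrinsics apply), "R" (3x3) and "t" (3): a world point X has camera coordinates R X + t. Camera axes: x right, y down, z forward; pixel columns grow to the right and rows downward; lengths in m; the calibration is good to about 2 mm. A picture is of the moment at which its call begins: read the wrist's pose just before it. camera_model takes no time and is no camera call; for the wrist camera it gives the pose at the moment of the call.
- arm.sign_off(): hands the job in, once; it reports no verdict.
The state is a dict: "clock": time; "joint_positions": joint angles; "dq": joint speeds; "joint_torque": joint torques, N m; "tcp_pos": TCP position; "eef_rot": TCP orientation; "wrist_force": force on the tool from outside, world axes, zero at the start; "torque": the same for the moment, N m; "finger_gap": finger opening in m.
Only numpy, scipy, OpenCV 4.12 (cv2) and the standard library are available. Lean on these libraries where they do the work, as an engineer would, in place of code of your own. Each camera call takes 0.05 s, during which the arm holds its last target. There are 200 camera calls.

## Working session

There is one attempt and no reset: what is moved stays moved. The work goes in short steps, Python scripts to look and compute and a shell command to move; the robot and the scene stay as the last step left them, time stands still between calls to the robot, and variables do not carry over. Pictures are saved under pics/ and viewed, about 8 in all and at most 12, crops included, and the job is handed in when it is done.

```bash
mkdir -p pics; ls
python3 - <<'E'
from plant import readout, viewer, arm
import cv2,numpy as np
s=readout.state();print({k:np.round(v,3).tolist() for k,v in s.items()}, arm.tcp_to_grasp)
for n in("scene","side"):
    im=viewer.get_image(n);cv2.imwrite(f"pics/{n}0.png",im)
    m=viewer.camera_model(n);print(n,{k:np.round(v,4).tolist() for k,v in m.items()})
E
```

```text
pics
{'clock': 0.0, 'joint_positions': [-1.38, 0.151, 1.438, 0.0, 1.554, -0.134], 'dq': [0.0, 0.0, 0.001, -0.003, 0.0, 0.002], 'joint_torque': [-0.001, -71.304, -57.087, -0.0, 0.009, 0.0], 'tcp_pos': [0.183, -0.545, 0.208], 'eef_rot': [-0.335, 2.047, -2.045], 'wrist_force': [-0.184, -0.366, 0.329], 'torque': [-0.046, -0.014, -0.003], 'finger_gap': 0.085} 0.0187
scene {'vertical_fov': 57.2328, 'cx': 319.7009, 'cy': 236.2515, 'k1': -0.0143, 'R': [[0.8623, -0.5064, -0.0068], [-0.2511, -0.416, -0.874], [0.4398, 0.7553, -0.4859]], 't': [-0.5005, 0.1444, 1.0691]}
side {'vertical_fov': 54.0882, 'cx': 318.6681, 'cy': 235.7704, 'k1': -0.087, 'R': [[-0.9994, -0.0348, -0.0053], [-0.0168, 0.6044, -0.7965], [0.0309, -0.7959, -0.6046]], 't': [0.5629, 0.0794, 1.439]}
```

View pics/scene0.png

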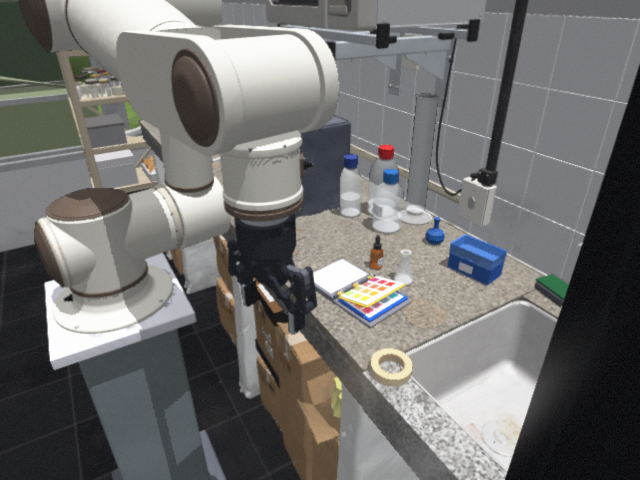

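View pics/side0.png

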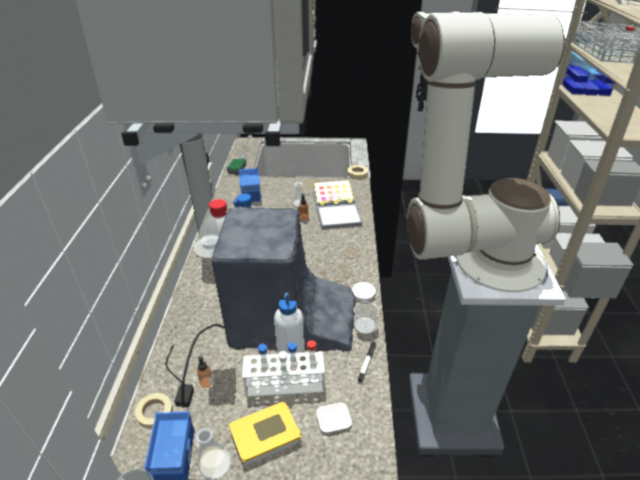

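```bash
cat > h.py <<'E'
import numpy as np,cv2
from plant import viewer
def ray(m,uv):
    f=240/np.tan(np.radians(m["vertical_fov"]/2));K=np.array([[f,0,m["cx"]],[0,f,m["cy"]],[0,0,1]])
    p=cv2.undistortPoints(np.array([[uv]],float),K,np.array([m["k1"],0,0,0.]))[0,0]
    R=np.array(m["R"]);t=np.array(m["t"]);return -R.T@t, R.T@np.array([p[0],p[1],1])
def plane(m,uv,z):
    c,d=ray(m,uv);return c+d*(z-c[2])/d[2]
def tri(m1,a,m2,b):
    c1,d1=ray(m1,a);c2,d2=ray(m2,b)
    s=np.linalg.lstsq(np.c_[d1,-d2],c2-c1,rcond=None)[0]
    p,q=c1+s[0]*d1,c2+s[1]*d2;return (p+q)/2,np.linalg.norm(p-q)
def proj(m,X):
    f=240/np.tan(np.radians(m["vertical_fov"]/2));K=np.array([[f,0,m["cx"]],[0,f,m["cy"]],[0,0,1]])
    return cv2.projectPoints(np.array([X],float),cv2.Rodrigues(np.array(m["R"]))[0],np.array(m["t"]),K,np.array([m["k1"],0,0,0.]))[0][0,0]
E
python3 - <<'E'
import cv2,numpy as np
a=cv2.imread("pics/scene0.png")[230:390,305:425];b=cv2.imread("pics/side0.png")[160:240,285:375]
a=cv2.resize(a,None,fx=3.5,fy=3.5,interpolation=2);b=cv2.resize(b,None,fx=4,fy=4,interpolation=2)
o=np.zeros((560,790,3),np.uint8);o[:a.shape[0],:a.shape[1]]=a;o[:b.shape[0],425:425+b.shape[1]]=b
cv2.imwrite("pics/z.png",o)
E
```

```text
(no output)
```

View pics/z.png

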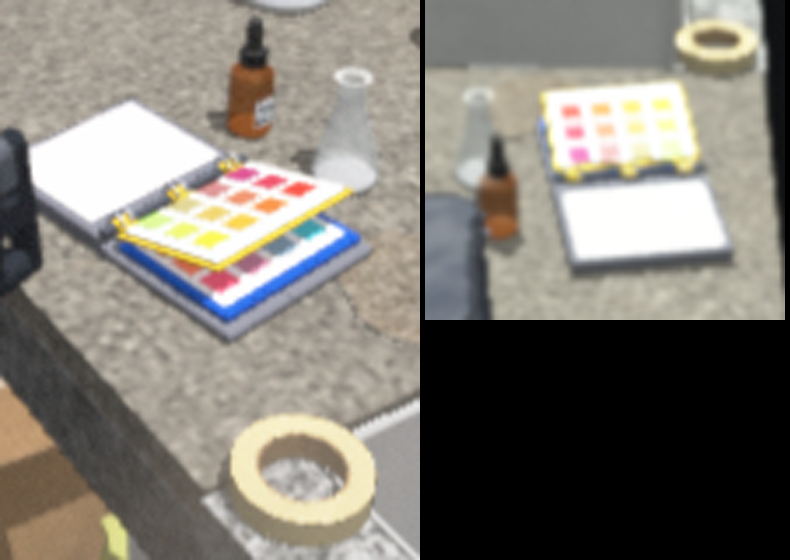

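Run:
```python
from h import *
A=viewer.camera_model("scene");B=viewer.camera_model("side")
S=lambda u,v:(305+u/3.5,230+v/3.5);D=lambda u,v:(285+(u-425)/4,160+v/4)
np.set_printoptions(precision=4,suppress=True)
print("yel free near/far");y1=tri(A,S(218,265),B,D(687,84));y2=tri(A,S(353,188),B,D(543,93));print(y1,y2)
n=plane(A,S(228,333),.008);f=plane(A,S(368,248),.008);print("base -y corners",n,f)
b=plane(A,S(130,102),.015);print("base +y far",b)
p=plane(B,D(573,263),.015);q=plane(B,D(730,250),.015);print("side +y",p,q)
print("+y far tri",tri(A,S(130,102),B,D(573,262)))
c=(n+f+p+q)/4;print("centre",c)
ex=(f-n)[:2]+(p-q)[:2];yaw=np.degrees(np.arctan2(ex[1],ex[0]));print("yaw",yaw,"len",np.linalg.norm(f-n),np.linalg.norm(p-q),np.linalg.norm(p-f))
print("dropper",plane(A,S(250,128),0),plane(B,D(503,232),0),"flask",plane(A,S(344,175),.0),plane(B,D(475,175),0))
print("tape",plane(A,S(302,465),.018),plane(B,D(717,42),.018))
```

```text
yel free near/far
(array([ 0.4626, -0.3965,  0.0469]), np.float64(0.00894784951158983)) (array([ 0.5923, -0.3748,  0.0462]), np.float64(0.002231774233457402))
base -y corners [ 0.4641 -0.4148  0.008 ] [ 0.5954 -0.3932  0.008 ]
base +y far [ 0.5529 -0.1659  0.015 ]
side +y [ 0.5573 -0.1514  0.015 ] [ 0.4258 -0.1737  0.015 ]
+y far tri (array([ 0.5574, -0.1594,  0.0102]), np.float64(0.00035061562476611447))
centre [ 0.5106 -0.2833  0.0115]
yaw 9.468372277381295 len 0.13300619759755342 0.1334077379674271 0.2448683122993731
dropper [ 0.6242 -0.2244  0.    ] [ 0.6199 -0.2161  0.    ] flask [ 0.645 -0.31   0.   ] [ 0.6506 -0.3052  0.    ]
tape [ 0.4267 -0.5338  0.018 ] [ 0.4255 -0.5236  0.018 ]
```

```bash
cat > plan.py <<'E'
from h import *
from scipy.spatial.transform import Rotation as Ro
from plant import readout
np.set_printoptions(precision=4,suppress=True)
C=np.array([.511,-.284,0]);yaw=np.radians(9.5);th=np.radians(45)
bx=np.array([np.cos(yaw),np.sin(yaw),0]);by=np.array([-np.sin(yaw),np.cos(yaw),0]);bz=np.array([0,0,1.])
d=np.cos(th)*by-np.sin(th)*bz; w=np.sin(th)*by+np.cos(th)*bz
W=lambda x,y,z:C+x*bx+y*by+z*bz
def tcp(phi,over=0.):
    u=-np.cos(phi)*by+np.sin(phi)*bz; n=-np.sin(phi)*by-np.cos(phi)*bz
    H=W(0,0,.019)+(.003-over)*n
    if phi<th: return H+.105*u-.011*w+.012*d
    if phi<th+np.pi/2: return H+.093*u-.011*w
    return H+(.071+.012*(phi-th-np.pi/2)/(np.pi/4))*u+.011*w
def turn():
    R0=Ro.from_rotvec(readout.state()["eef_rot"]);best=[]
    for s in(1,-1):
        z=s*bx;R=Ro.from_matrix(np.c_[np.cross(d,z),d,z]);best.append((R*R0.inv()).as_rotvec(degrees=True))
    return best
E
python3 - <<'E'
from plan import *
R=Ro.from_rotvec(readout.state()["eef_rot"]).as_matrix();print(R);print(turn())
print("pre",W(0,-.17,.06),"enter0",W(0,-.15,.027),"enter1",W(0,-.106,.027))
for a in (.27,.5,.785,1.2,1.57,2,2.356,2.7,3.1416):print(a,tcp(a))
E
```

```text
[[-0.9477 -0.0002  0.3191]
 [-0.3191  0.001  -0.9477]
 [-0.0001 -1.     -0.0011]]
[array([ 41.7981, -25.1332,  76.3795]), array([ 26.0915,  43.6448, -93.3892])]
pre [ 0.5391 -0.4517  0.06  ] enter0 [ 0.5358 -0.4319  0.027 ] enter1 [ 0.5285 -0.3885  0.027 ]
0.27 [ 0.5277 -0.3839  0.0279]
0.5 [ 0.5263 -0.3756  0.0504]
0.785 [ 0.5235 -0.3587  0.0748]
1.2 [ 0.5183 -0.3277  0.0968]
1.57 [ 0.5128 -0.2947  0.1042]
2 [ 0.5063 -0.2562  0.097 ]
2.356 [ 0.5018 -0.2289  0.0791]
2.7 [ 0.4985 -0.2096  0.0621]
3.1416 [ 0.496  -0.1945  0.0298]
```

```bash
python3 -m jog '[[[2.99,-1.8,5.46,0.022,0.005,0.001,-1],[2.99,-1.8,5.46,0.022,0.005,0.001,-1],[2.99,-1.8,5.46,0.022,0.005,0.001,-1],[2.99,-1.8,5.46,0.022,0.005,0.001,-1],[2.99,-1.8,5.46,0.022,0.005,0.001,-1],[2.99,-1.8,5.46,0.022,0.005,0.001,-1],[2.99,-1.8,5.46,0.022,0.005,0.001,-1],[2.99,-1.8,5.46,0.022,0.005,0.001,-1],[2.99,-1.8,5.46,0.022,0.005,0.001,-1],[2.99,-1.8,5.46,0.022,0.005,0.001,-1],[2.99,-1.8,5.46,0.022,0.005,0.001,-1],[2.99,-1.8,5.46,0.022,0.005,0.001,-1],[2.99,-1.8,5.46,0.022,0.005,0.001,-1],[2.99,-1.8,5.46,0.022,0.005,0.001,-1],[0,0,0,0,0,0,-1],[0,0,0,0,0,0,-1]]]'
python3 - <<'E'
from plan import *
s=readout.state();print(s["clock"],s["joint_positions"],s["tcp_pos"],s["wrist_force"],turn()[0],W(0,-.17,.08)-s["tcp_pos"])
E
```

```text
clock: 1.43
tcp_pos: [0.4928, -0.4745, 0.2189]
eef_rot: [-0.727, 1.416, -0.48]
wrist_force: [0.3, -0.4, 0.1]
finger_gap: -0.0003
1.4333 [-1.0164  0.9405  0.4508  0.4359  2.4548 -0.946 ] [ 0.4928 -0.4745  0.2189] [ 0.3452 -0.403   0.1454] [-0.2808 -0.066  -0.1171] [ 0.0462  0.0229 -0.1389]
```

```bash
python3 -m jog '[[[0,0,0,0.0115,0.006,-0.02,-1],[0,0,0,0.0115,0.006,-0.02,-1],[0,0,0,0.0115,0.006,-0.02,-1],[0,0,0,0.0115,0.005,-0.02,-1],[0,0,0,0,0,-0.02,-1],[0,0,0,0,0,-0.02,-1],[0,0,0,0,0,-0.02,-1],[0,0,0,0,0,0,-1],[0,0,0,0,0,0,-1]]]'
python3 - <<'E'
from plan import *
s=readout.state();print(s["joint_positions"],s["tcp_pos"],turn()[0],W(0,-.15,.027)-s["tcp_pos"])
a=viewer.get_image("scene")[230:390,305:505];b=viewer.get_image("wrist")
print(viewer.camera_model("wrist")["t"])
a=cv2.resize(a,(500,400),interpolation=2);b=cv2.resize(b,(300,225))
o=np.zeros((400,800,3),np.uint8);o[:,:500]=a;o[:225,500:]=b;cv2.imwrite("pics/p1.png",o)
E
```

```text
clock: 2.18
tcp_pos: [0.5365, -0.4521, 0.0833]
eef_rot: [-0.726, 1.415, -0.485]
wrist_force: [-0.3, -0.3, 1.0]
finger_gap: 0.0
[-0.9626  1.0005  0.612   0.3941  2.2259 -0.9991] [ 0.5365 -0.4521  0.0833] [-0.0841  0.024   0.0835] [-0.0007  0.0202 -0.0563]
[-0.4565 -0.4031  0.5116]
```

View pics/p1.png

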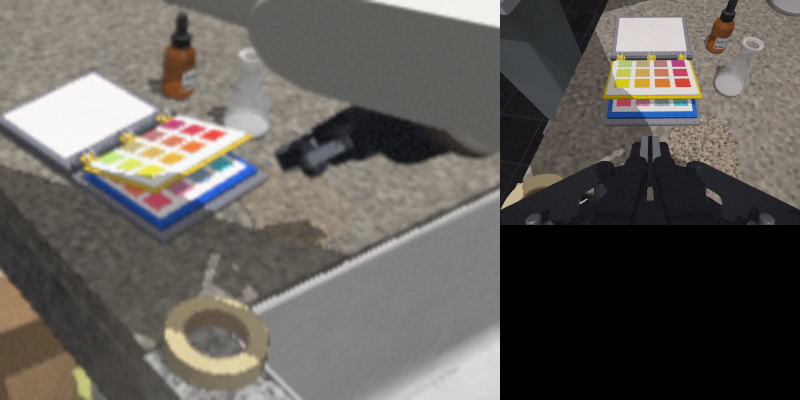

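Run:
```python
from plan import *
A=viewer.camera_model("scene");M=viewer.camera_model("wrist");im=viewer.get_image("wrist")
h=cv2.cvtColor(im,cv2.COLOR_BGR2HSV);m=cv2.inRange(h,(20,140,90),(34,255,255))
n,l,s,c=cv2.connectedComponentsWithStats(m);
for i in range(1,n):
    if s[i,4]>60:print(s[i])
ys,xs=np.nonzero(m);k=(ys>190)&(ys<230)&(xs>200)&(xs<460);x,y=xs[k],ys[k]
g=np.c_[x,y];L=g[(x-y*0).argmin()];Rr=g[x.argmax()];print(L,Rr,[ (y[x==q].min(),y[x==q].max()) for q in (260,320,400)])
for u,v in((L,(368,305.7)),(Rr,(406.2,283.4))):
    p,e=tri(M,u.astype(float),A,v);print(p,e,(p-C)@bx,(p-C)@by,p[2])
bl=cv2.inRange(h,(105,150,60),(125,255,255));ys,xs=np.nonzero(bl);k=(ys>200)&(ys<280)&(xs>180)&(xs<470);yb=ys[k&(xs>318)&(xs<325)].max()
p=plane(M,(321,yb),.012);print("blue edge local",(p-C)@bx,(p-C)@by)
```

```text
[248 117  19  12 137]
[313 117  20  12 136]
[379 117  19  11 129]
[ 219  129  212   83 2125]
[248 148  31  15 424]
[289 148  29  15 389]
[243 169  34  18 535]
[287 168  32  18 563]
[219 206] [430 205] [(np.int64(204), np.int64(210)), (np.int64(204), np.int64(210)), (np.int64(203), np.int64(209))]
[ 0.4675 -0.3962  0.0497] 0.0047524266428528575 -0.06138233118039114 -0.10352957983002653 0.049668882598169414
[ 0.5923 -0.3744  0.0497] 0.004880481997852768 0.0652398965086783 -0.10254434471978993 0.04970306185338627
blue edge local -0.0004131070373078824 -0.11109134181470066
```

```bash
python3 -m jog '[[[0,0,0,0,0.01,-0.018,-1],[0,0,0,0,0.01,-0.018,-1],[0,0,0,0,0,-0.017,-1],[0,0,0,0,0,0,-1],[0,0,0,0,0,0,-1]]]'
python3 - <<'E'
from plan import *
s=readout.state();print(turn()[0],W(0,-.106,.028)-s["tcp_pos"])
E
```

```text
clock: 2.75
tcp_pos: [0.5373, -0.4323, 0.0297]
eef_rot: [-0.727, 1.414, -0.484]
wrist_force: [-0.5, -1.1, 0.6]
finger_gap: 0.0001
[-0.0981  0.046   0.0091] [-0.0088  0.0437 -0.0017]
```

```bash
python3 -m jog '[[[0,0,0,-0.002,0.011,0,-1],[0,0,0,-0.002,0.011,0,-1],[0,0,0,-0.002,0.011,-0.001,-1],[0,0,0,-0.002,0.009,0,-1],[0,0,0,0,0,0,-1],[0,0,0,0,0,0,-1]]]'
python3 - <<'E'
from plan import *
s=readout.state();p=s["tcp_pos"]
for a in (.4,.5,.65,.785,1.0,1.2):
    q=tcp(a);print(a,q-p);p=q
a=viewer.get_image("scene")[230:330,305:455];b=viewer.get_image("wrist")
a=cv2.resize(a,(480,320),interpolation=2);b=cv2.resize(b,(320,240))
o=np.zeros((320,800,3),np.uint8);o[:,:480]=a;o[:240,480:]=b;cv2.imwrite("pics/p2.png",o)
E
```

```text
clock: 3.25
tcp_pos: [0.5298, -0.3908, 0.03]
eef_rot: [-0.728, 1.413, -0.486]
wrist_force: [0.2, -0.8, 0.2]
finger_gap: 0.0002
0.4 [-0.0027  0.0109  0.0109]
0.5 [-0.0007  0.0042  0.0096]
0.65 [-0.0014  0.0081  0.0134]
0.785 [-0.0015  0.0089  0.0109]
1.0 [-0.0025  0.0149  0.013 ]
1.2 [-0.0027  0.0161  0.009 ]
```

View pics/p2.png

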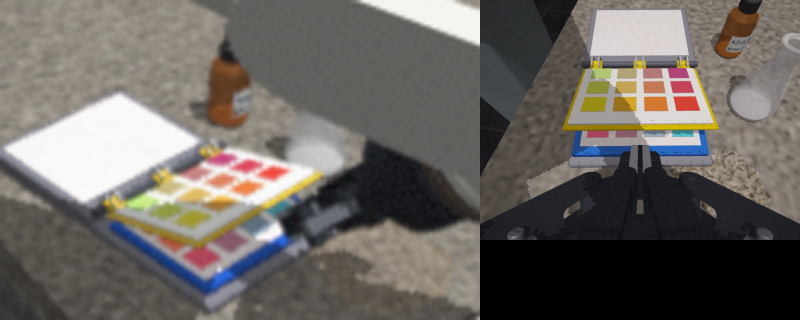

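Run:
```python
from plan import *
M=viewer.camera_model("wrist");p=readout.state()["tcp_pos"]
for n,X in(("tcp",p),("up corner",p+.011*w),("low",p-.011*w),("edge",W(0,-.1018,.046))):print(n,proj(M,X),((X-C)@by),X[2])
c=-np.array(M["R"]).T@M["t"];print((c-p)@by,(c-p)@bz)
```

```text
tcp [318.9715 291.7835] -0.10857677024841152 0.029252856890002964
up corner [319.0349 268.1858] -0.10079859565535951 0.03703103148305499
low [318.9101 314.631 ] -0.11635494484146353 0.02147468229695094
edge [317.3451 260.9002] -0.1018 0.046
-0.06813745897723916 0.16473730168754908
```

```bash
python3 -m jog '[[[0,0,0,-0.001,0.007,0,-1],[0,0,0,-0.001,0.007,0.004,-1],[0,0,0,0,0.001,0.006,-1],[0,0,0,0,0.001,0.006,-1],[0,0,0,0,0.002,0.007,-1],[0,0,0,0,0.002,0.007,-1],[0,0,0,0,0,0,-1]]]'
python3 - <<'E'
from plan import *
s=readout.state();p=s["tcp_pos"];print((p-C)@by,p[2])
M=viewer.camera_model("wrist");print("tcp",proj(M,p),"corner",proj(M,p+.011*w))
a=viewer.get_image("scene")[230:330,305:455];b=viewer.get_image("wrist")
a=cv2.resize(a,(400,267),interpolation=2);b=cv2.resize(b[60:360,120:520],(400,300))
o=np.zeros((300,800,3),np.uint8);o[:267,:400]=a;o[:,400:]=b;cv2.imwrite("pics/p3.png",o)
E
```

```text
clock: 3.93
tcp_pos: [0.5278, -0.3701, 0.0606]
eef_rot: [-0.728, 1.412, -0.486]
wrist_force: [-0.2, -0.6, 0.2]
finger_gap: -0.0003
-0.08765174586969263 0.06061831415777329
tcp [318.9289 291.7815] corner [319.0175 268.1945]
```

View pics/p3.png

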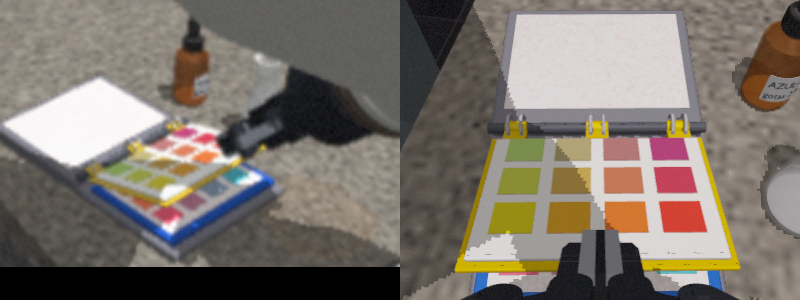

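```bash
cat >> plan.py <<'E'
def leafang(thick=.003):
    "leaf angle from yellow front rim (lower edge of plate) in wrist picture"
    M=viewer.camera_model("wrist");im=viewer.get_image("wrist")
    m=cv2.inRange(cv2.cvtColor(im,cv2.COLOR_BGR2HSV),(20,140,70),(34,255,255));out=[]
    for u in (*range(200,280,20),*range(390,450,20)):
        v=np.nonzero(m[:,u])[0]
        if not len(v):continue
        c,D=ray(M,(u,v.max()+.5));f=[]
        A=np.linspace(0.0,3.14,1500)
        P=np.array([((c-C)@by+k*(D@by),c[2]+k*D[2]) for k in np.linspace(.05,.6,4000)])
        E=np.c_[-np.cos(A)*.105-np.sin(A)*thick,.019+np.sin(A)*.105-np.cos(A)*thick]
        from scipy.spatial import cKDTree
        dd,i=cKDTree(P).query(E);ok=[round(float(A[j]),3) for j in range(1,1499) if dd[j]<6e-4 and dd[j]<=dd[j-1] and dd[j]<=dd[j+1]]
        out.append((u,int(v.max()),ok))
    return out
E
python3 - <<'E'
from plan import *
print(leafang())
M=viewer.camera_model("wrist")
p=readout.state()["tcp_pos"]
for a in(.05,.15,.25,.35,.5):print(a,proj(M,W(-.03,-np.cos(a)*.105-np.sin(a)*.003,.019+np.sin(a)*.105-np.cos(a)*.003)))
E
```

```text
[(200, 331, [0.289]), (220, 331, [0.289]), (240, 331, [0.289]), (260, 330, [0.297]), (390, 329, [0.306]), (410, 329, [0.306]), (430, 329, [0.308])]
0.05 [254.7158 353.2348]
0.15 [251.8496 346.0882]
0.25 [248.9545 336.0888]
0.35 [246.089  323.0682]
0.5 [242.002  297.7284]
```

Run:
```python
from plan import *
A=viewer.camera_model("scene");s=readout.state();p=s["tcp_pos"]
R=Ro.from_rotvec(s["eef_rot"]).as_matrix();print(R.T@np.c_[bx,by,bz,d])
for X in(p,p-.02*d,p+.011*w,p-.011*w,np.array([.5298,-.3908,.03]),W(0,-.1,.0495)):print(proj(A,X),(proj(A,X)-(335,245))*6)
a=viewer.get_image("scene")[245:330,335:435];cv2.imwrite("pics/p4.png",cv2.resize(a,None,fx=6,fy=6,interpolation=2))
```

```text
[[ 0.0011 -0.7065 -0.7077  0.0009]
 [ 0.001   0.7077 -0.7065  1.    ]
 [ 1.      0.0001  0.0014 -0.001 ]]
[382.2422 287.0193] [283.4534 252.116 ]
[387.331  284.6534] [313.9861 237.9206]
[379.9243 282.6744] [269.5461 226.0465]
[384.5664 291.3763] [297.3985 278.2579]
[387.9527 301.662 ] [317.7161 339.972 ]
[385.4771 293.1147] [302.8623 288.6881]
```

View pics/p4.png

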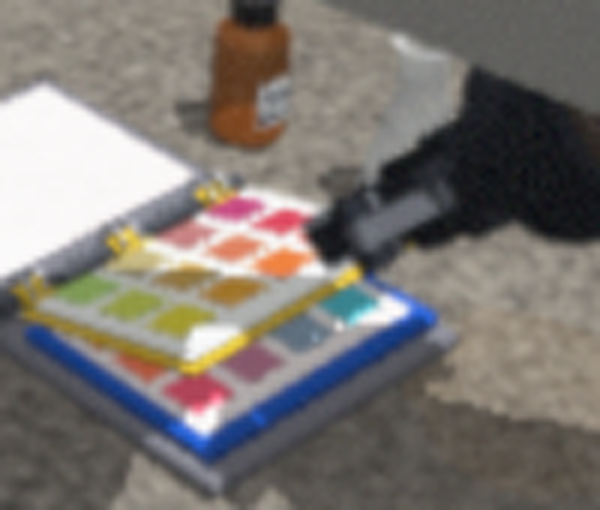

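Run:
```python
from plan import *
A=viewer.camera_model("scene");M=viewer.camera_model("wrist");p=readout.state()["tcp_pos"]
for k in(0,.01,.02):print(k,proj(M,p-k*d),proj(M,p-k*d+.011*w))
for v in((386.5,284),(387,286),(388,288.5)):
    q,e=tri(M,(318.,292.),A,v);r=q-p;print(q,e,"along d,w,bx",r@d,r@w,r@bx)
im=viewer.get_image("wrist");cv2.imwrite("pics/p5.png",cv2.resize(im[240:440,200:440],None,fx=3,fy=3,interpolation=2))
```

```text
0 [318.9558 291.7587] [319.0109 268.1482]
0.01 [318.9698 300.9855] [319.0284 276.1469]
0.02 [318.9854 311.3456] [319.0481 285.1445]
[ 0.5292 -0.3782  0.0727] 0.004814589515676642 along d,w,bx -0.016146902243162498 0.004165992573528105 0.0005323970926599707
[ 0.5298 -0.3776  0.0677] 0.007998022151821025 along d,w,bx -0.012323902436659014 0.0009899320564017143 0.0011303843472148267
[ 0.5306 -0.3775  0.062 ] 0.012711586710370407 along d,w,bx -0.00829187460946654 -0.0030501300000095673 0.0019923085867829854
```

View pics/p5.png

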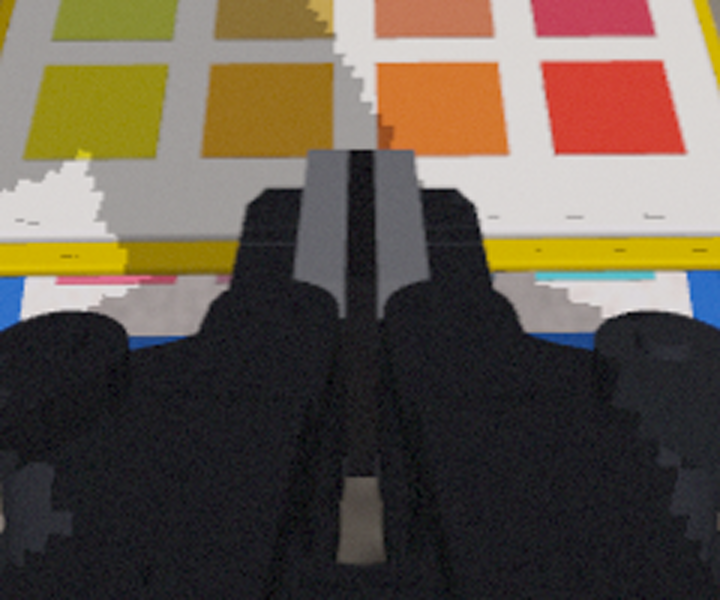

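```bash
python3 -m jog '[[[0,0,0,0.002,-0.012,0.002,-1],[0,0,0,0.002,-0.012,0,-1],[0,0,0,0.002,-0.012,0,-1],[0,0,0,0.002,-0.012,0,-1],[0,0,0,0.002,-0.012,0,-1],[0,0,0,0.002,-0.011,0,-1],[0,0,0,0,0,-0.015,-1],[0,0,0,0,0,-0.015,-1],[0,0,0,0,0,-0.015,-1],[0,0,0,0,0,0,-1],[0,0,0,0,0,0,-1]]]'
python3 - <<'E'
from plan import *
p=readout.state()["tcp_pos"];print((p-C)@bx,(p-C)@by,p[2],W(0,-.09,.0155)-p)
E
```

```text
clock: 5.1
tcp_pos: [0.5391, -0.4399, 0.0142]
eef_rot: [-0.726, 1.416, -0.482]
wrist_force: [0.2, 0.3, 0.9]
finger_gap: -0.0002
0.00194811569302359 -0.1583965994000286 0.014151465633806887 [-0.0132  0.0671  0.0013]
```

```bash
python3 -m jog '[[[0,0,0,-0.002,0.011,0.001,-1],[0,0,0,-0.002,0.011,0,-1],[0,0,0,-0.002,0.011,0,-1],[0,0,0,-0.002,0.011,0,-1],[0,0,0,-0.002,0.012,0,-1],[0,0,0,-0.002,0.010,0,-1],[0,0,0,0,0,0,-1]]]'
python3 - <<'E'
from plan import *
p=readout.state()["tcp_pos"];print((p-C)@bx,(p-C)@by,p[2]);print(leafang())
im=viewer.get_image("wrist");a=cv2.resize(im[200:400,200:440],None,fx=2,fy=2)
b=cv2.resize(viewer.get_image("scene")[260:330,345:435],None,fx=3.5,fy=3.5,interpolation=2)
o=np.zeros((400,800,3),np.uint8);o[:,:480]=a;o[:b.shape[0],480:480+b.shape[1]]=b;cv2.imwrite("pics/p6.png",o)
E
```

```text
clock: 5.68
tcp_pos: [0.5276, -0.3735, 0.0179]
eef_rot: [-0.728, 1.413, -0.484]
wrist_force: [0.0, -0.0, -0.2]
finger_gap: -0.0001
0.0016123545198841029 -0.09100424365545792 0.01787647176421098
[(200, 288, [0.289]), (220, 287, [0.295]), (240, 287, [0.295]), (260, 287, [0.295]), (390, 287, [0.297]), (410, 286, [0.304]), (430, 286, [0.304])]
```

View pics/p6.png

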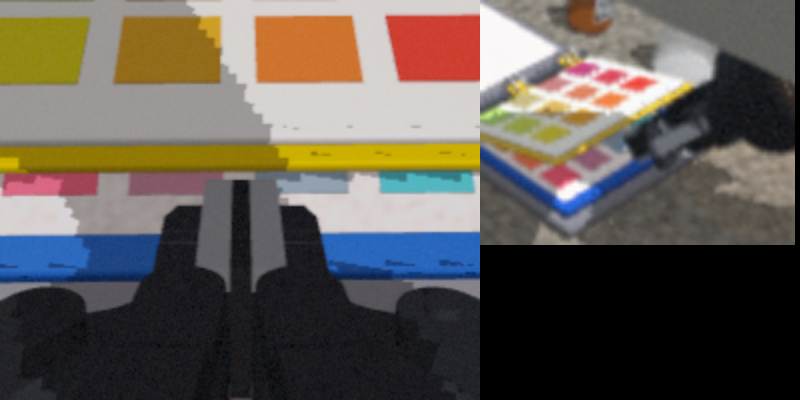

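```bash
python3 -m jog '[[[0,0,0,0,0.001,-0.003,-1],[0,0,0,-0.001,0.005,-0.001,-1],[0,0,0,-0.001,0.005,0,-1],[0,0,0,0,0,0,-1]]]'
python3 - <<'E'
from plan import *
s=readout.state();p=s["tcp_pos"];print((p-C)@bx,(p-C)@by,p[2],s["wrist_force"]);print(leafang())
im=viewer.get_image("wrist");M=viewer.camera_model("wrist")
print("column 307",im[270:300:3,307].tolist())
E
```

```text
clock: 6.17
tcp_pos: [0.5252, -0.3632, 0.0123]
eef_rot: [-0.727, 1.414, -0.484]
wrist_force: [-0.0, -1.0, -1.5]
finger_gap: 0.0001
0.0009631528029023651 -0.08045431889582787 0.01228526728394562 [-0.0228 -0.9526 -1.4677]
[(200, 304, [0.323]), (220, 303, [0.327]), (240, 303, [0.327]), (260, 303, [0.329]), (390, 302, [0.333]), (410, 302, [0.335]), (430, 302, [0.335])]
column 307 [[144, 146, 149], [143, 145, 147], [145, 147, 150], [142, 144, 147], [145, 146, 151], [130, 131, 134], [91, 106, 116], [0, 116, 139], [0, 115, 139], [0, 116, 139]]
```

```bash
cat >> plan.py <<'E'
def tcp(phi,k=.022,hw=.012,ins=.018):
    u=-np.cos(phi)*by+np.sin(phi)*bz; n=-np.sin(phi)*by-np.cos(phi)*bz
    H=W(0,0,.019)+.003*n
    if phi<th: q=H+.105*u-hw*w+ins*d
    elif phi<th+np.pi/2: q=H+(.105-ins)*u-hw*w
    else: q=H+(.105-ins-2*hw+.015*(phi-th-np.pi/2)/(np.pi/4))*u+hw*w
    return q+k*d
def steps(L):
    p=readout.state()["tcp_pos"]
    for a in L:
        q=tcp(a);print(round(a,2),np.round((q-p)*1e3,1));p=q
E
python3 -c "
from plan import *
steps(np.arange(.4,1.55,.1))"
```

```text
0.4 [-1.5  2.7  7.7]
0.5 [-0.7  4.2  9.6]
0.6 [-0.9  5.2  9.1]
0.7 [-1.   6.   8.5]
0.8 [-1.1  6.7  7.7]
0.9 [-1.   6.2  6. ]
1.0 [-1.1  6.8  5.3]
1.1 [-1.2  7.3  4.6]
1.2 [-1.3  7.7  3.8]
1.3 [-1.3  8.   3. ]
1.4 [-1.4  8.3  2.2]
1.5 [-1.4  8.5  1.3]
```

```bash
python3 -m jog '[[[0,0,0,-0.001,0.003,0.008,-1],[0,0,0,-0.001,0.004,0.0095,-1],[0,0,0,-0.001,0.005,0.009,-1],[0,0,0,-0.001,0.006,0.0085,-1],[0,0,0,-0.001,0.0065,0.0075,-1],[0,0,0,0,0,0,-1]]]'
python3 - <<'E'
from plan import *
print(leafang()); steps(np.arange(.9,2.4,.1))
E
```

```text
clock: 6.77
tcp_pos: [0.5208, -0.3385, 0.0575]
eef_rot: [-0.729, 1.412, -0.486]
wrist_force: [0.3, 0.3, 0.6]
finger_gap: -0.0
[(200, 299, [0.825]), (220, 299, [0.825]), (240, 299, [0.825]), (260, 298, [0.83]), (390, 298, [0.832]), (410, 298, [0.832]), (430, 298, [0.832])]
0.9 [-1.5  6.3  4.7]
1.0 [-1.1  6.8  5.3]
1.1 [-1.2  7.3  4.6]
1.2 [-1.3  7.7  3.8]
1.3 [-1.3  8.   3. ]
1.4 [-1.4  8.3  2.2]
1.5 [-1.4  8.5  1.3]
1.6 [-1.4  8.6  0.5]
1.7 [-1.4  8.6 -0.4]
1.8 [-1.4  8.5 -1.3]
1.9 [-1.4  8.3 -2.1]
2.0 [-1.4  8.1 -2.9]
2.1 [-1.3  7.7 -3.7]
2.2 [-1.2  7.3 -4.5]
2.3 [-1.1  6.9 -5.2]
```

Tracks as planned (leaf at 0.83). Continue past upright.

```bash
python3 -m jog '[[[0,0,0,-0.0015,0.0065,0.005,-1],[0,0,0,-0.001,0.007,0.0055,-1],[0,0,0,-0.001,0.0075,0.0045,-1],[0,0,0,-0.0015,0.0075,0.004,-1],[0,0,0,-0.001,0.008,0.003,-1],[0,0,0,-0.0015,0.0085,0.002,-1],[0,0,0,-0.0015,0.0085,0.0015,-1],[0,0,0,-0.001,0.0085,0.0005,-1],[0,0,0,-0.0015,0.0085,-0.0005,-1],[0,0,0,-0.0015,0.0085,-0.0015,-1],[0,0,0,0,0,0,-1]]]'
python3 - <<'E'
from plan import *
p=readout.state()["tcp_pos"];print((p-C)@bx,(p-C)@by,p[2]); steps(np.r_[np.arange(1.9,3.1,.1),3.1416])
a=cv2.resize(viewer.get_image("scene")[200:330,300:440],None,fx=3,fy=3,interpolation=2);b=cv2.resize(viewer.get_image("wrist"),(370,278))
o=np.zeros((390,790,3),np.uint8);o[:,:420]=a;o[:278,420:]=b;cv2.imwrite("pics/p7.png",o)
E
```

```text
clock: 7.73
tcp_pos: [0.5071, -0.2587, 0.0789]
eef_rot: [-0.727, 1.414, -0.483]
wrist_force: [0.4, 0.0, -0.1]
finger_gap: -0.0003
0.0003651568271228591 0.025598899586027492 0.07885334745719194
1.9 [-1.5  6.6 -0.6]
2.0 [-1.4  8.1 -2.9]
2.1 [-1.3  7.7 -3.7]
2.2 [-1.2  7.3 -4.5]
2.3 [-1.1  6.9 -5.2]
2.4 [-1.   6.2 -4.6]
2.5 [-1.   5.8 -3.6]
2.6 [-0.9  5.5 -4.3]
2.7 [-0.9  5.1 -5. ]
2.8 [-0.8  4.7 -5.7]
2.9 [-0.7  4.1 -6.3]
3.0 [-0.6  3.5 -6.9]
3.1 [-0.5  2.9 -7.4]
3.14 [-0.2  1.  -3.2]
```

View pics/p7.png

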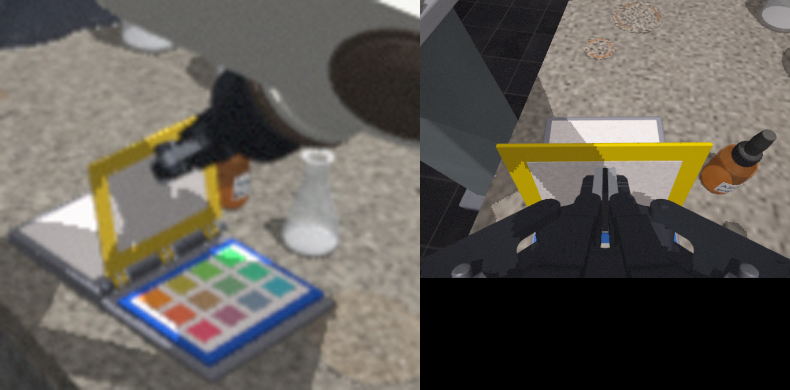

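```bash
python3 -m jog '[[[0,0,0,-0.0015,0.0065,-0.0005,-1],[0,0,0,-0.0015,0.008,-0.003,-1],[0,0,0,-0.001,0.0075,-0.0035,-1],[0,0,0,-0.001,0.0075,-0.0045,-1],[0,0,0,-0.001,0.007,-0.005,-1],[0,0,0,-0.001,0.006,-0.0045,-1],[0,0,0,-0.001,0.006,-0.0035,-1],[0,0,0,-0.001,0.0055,-0.0045,-1],[0,0,0,-0.001,0.005,-0.005,-1],[0,0,0,-0.001,0.0045,-0.0055,-1],[0,0,0,0,0,0,-1]]]'; python3 -c "
from plan import *
steps([2.9,3.0,3.1,3.1416])"
```

```text
clock: 8.75
tcp_pos: [0.4959, -0.1958, 0.0385]
eef_rot: [-0.727, 1.415, -0.483]
wrist_force: [0.2, -0.7, -0.9]
finger_gap: 0.0004
2.9 [-0.5  5.1 -6.1]
3.0 [-0.6  3.5 -6.9]
3.1 [-0.5  2.9 -7.4]
3.14 [-0.2  1.  -3.2]
```

```bash
python3 -m jog '[[[0,0,0,-0.0005,0.005,-0.006,-1],[0,0,0,-0.0005,0.0035,-0.007,-1],[0,0,0,-0.0005,0.003,-0.0075,-1],[0,0,0,0,0.001,-0.003,-1],[0,0,0,0,0,0,-1]]]'; python3 -c "
from plan import *
steps([3.1416])"
```

```text
clock: 9.17
tcp_pos: [0.4945, -0.1839, 0.0151]
eef_rot: [-0.727, 1.415, -0.483]
wrist_force: [-0.6, -0.2, 0.7]
finger_gap: -0.0002
3.14 [-0.4  0.5 -0.2]
```

```bash
python3 -m jog '[[[0,0,0,0,0,-0.002,-1],[0,0,0,0,0,-0.001,-1],[0,0,0,0,0,0,-1]]]'
```

```text
clock: 9.42
tcp_pos: [0.495, -0.1846, 0.013]
eef_rot: [-0.727, 1.414, -0.485]
wrist_force: [-0.0, 0.4, -0.5]
finger_gap: -0.0
```

```bash
python3 -m jog '[[[0,0,0,0,0,-0.002,-1],[0,0,0,0,0,-0.001,-1],[0,0,0,0,0,0,-1]]]'
```

```text
clock: 9.67
tcp_pos: [0.4951, -0.1846, 0.0113]
eef_rot: [-0.727, 1.413, -0.484]
wrist_force: [-2.8, -0.9, 14.5]
finger_gap: -0.0001
```

```bash
python3 -m jog '[[[0,0,0,0,0,-0.001,-1],[0,0,0,0,0,-0.001,-1],[0,0,0,0,0,0,-1]]]'
python3 - <<'E'
from plan import *
a=cv2.resize(viewer.get_image("scene")[200:330,300:440],None,fx=3,fy=3,interpolation=2);b=cv2.resize(viewer.get_image("wrist"),(370,278))
o=np.zeros((390,790,3),np.uint8);o[:,:420]=a;o[:278,420:]=b;cv2.imwrite("pics/p8.png",o)
E
```

```text
clock: 9.92
tcp_pos: [0.4953, -0.1846, 0.0109]
eef_rot: [-0.726, 1.412, -0.484]
wrist_force: [-5.3, -1.4, 33.7]
finger_gap: -0.0002
```

View pics/p8.png

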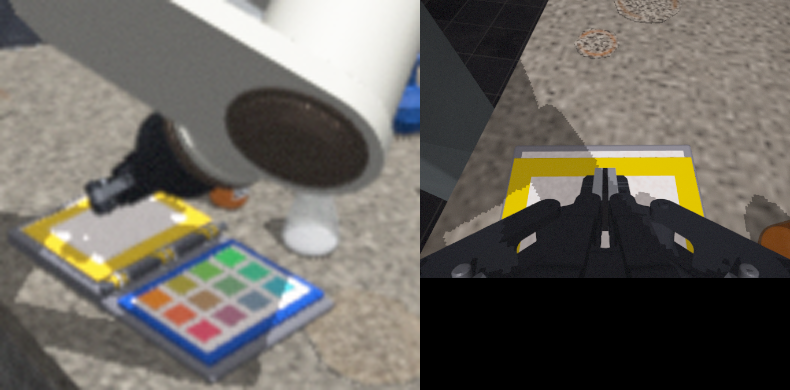

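```bash
python3 -m jog '[[[0,0,0,0,0,0.01,-1],[0,0,0,0.001,-0.005,0.02,-1],[0,0,0,0.001,-0.005,0.03,-1],[0,0,0,0.001,-0.005,0.03,-1],[0,0,0,0.001,-0.005,0.03,-1],[0,0,0,0.001,-0.005,0.03,-1],[0,0,0,0,0,0,-1],[0,0,0,0,0,0,-1]]]'
python3 - <<'E'
from plan import *
M=viewer.camera_model("wrist")
w0=viewer.get_image("wrist");m=cv2.inRange(cv2.cvtColor(w0,cv2.COLOR_BGR2HSV),(20,140,70),(34,255,255))
for u in(240,270,290,360,390):
    v=np.nonzero(m[:,u])[0]
    if len(v):
        q=plane(M,(u,v.min()-.5),.022);print(u,v.min(),"edge local y if z=.022:",(q-C)@by)
a=cv2.resize(viewer.get_image("scene")[200:410,300:440],None,fx=2.5,fy=2.5,interpolation=2);b=cv2.resize(w0,(440,330))
o=np.zeros((525,790,3),np.uint8);o[:,:350]=a;o[:330,350:]=b;cv2.imwrite("pics/p9.png",o)
E
```

```text
clock: 10.68
tcp_pos: [0.5003, -0.2101, 0.1593]
eef_rot: [-0.728, 1.411, -0.487]
wrist_force: [-0.6, 0.7, 0.1]
finger_gap: 0.0001
240 324 edge local y if z=.022: 0.1047894477039517
270 324 edge local y if z=.022: 0.10479680725841041
390 323 edge local y if z=.022: 0.10577849657395928
```

View pics/p9.png

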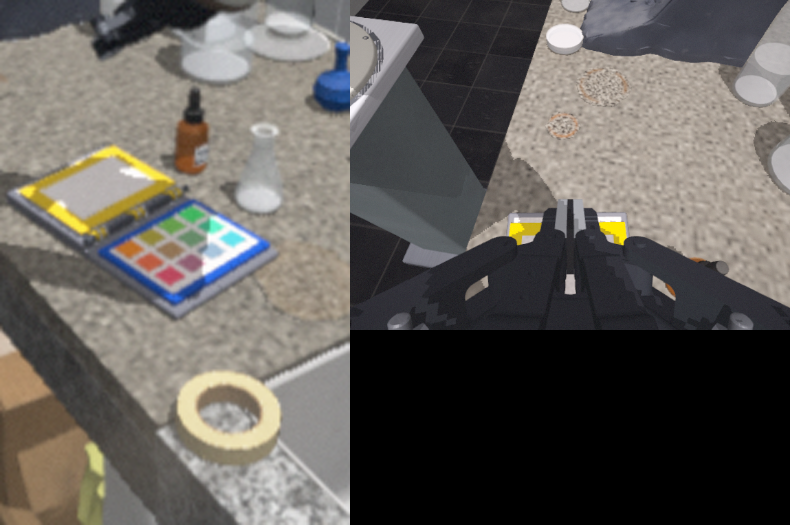

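```bash
python3 -c "
from plant import arm;print(arm.sign_off())"
```

```text
the job is handed in; nothing more can be done
None
```

I pushed the yellow leaf over the spine with the shut fingertips and pressed it flat on the other side. I then pulled the arm clear and handed the job in at about 11 s on the robot's clock.

**The push:** My first pass missed the leaf without touching it, because the real fingertips end about 22 mm behind the stated TCP. I corrected for that and the second pass caught the edge. At the end the press rose to about 34 N against the base.

**Last checks:**
- **Yellow leaf:** its free edge measures 105 mm past the spine at the flat height of 22 mm, which is where it should be when fully turned.
- **Blue leaf:** its chart is uncovered and it lies flat in the last picture, judged by eye.
- **Things around:** the dropper, flask and tape look unmoved in the last scene picture, by eye. I did not measure or re-check the petri dish, pen and beaker; the arm stayed away from that end of the bench.
- **Contact:** the arm is clear of everything, with wrist force near zero.

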